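# Take the tip carrier out of the roll-top cabinet

## Task

Raise the slatted shutter of the green roll-top cabinet by its red handle, all the way up until it stays open by itself. Then take the tip carrier by its black knob, draw it straight out of its channel while keeping it level, and set it down gently, flat in the middle of the black rubber mat, ready for work on the torch. Leave the shutter open and let go of everything.

Things in the scene. Friction and masses are not known exactly. Their poses are not given: they have to be found in the camera images.
- cabinet: Green steel roll-top cabinet, fixed, 286 (x) x 220 (y) x 193 mm high, half-round side cheeks. Origin: centre of its underside, on the bench; its front looks along its own -x, z up. With the shutter raised it is open from the front and from above as far back as x = -10 mm; a fixed round hood covers the rear half. Clear width between the cheeks 200 mm.
- channel_mouth (a point): Front end of the carrier's channel, centre of its floor: 130 mm ahead (-x) of the cabinet's origin, 30 mm above the bench. Axes as the cabinet's; the channel runs back along x to a stop 115 mm in. It is 135 mm wide and 11.5 mm high under a lip along each side (lip tops 16.5 mm above this point).
- shutter_hinge (a point): The fixed axis about which the shutter runs in its round tracks: half-way across the cabinet, 50 mm above the bench; the axis is along the cabinet's y. The slats lie 124 to 130 mm from it, the handle bar 180 mm.
- shutter (a joint): Run of the shutter of aluminium slats in its round tracks, rad: 0 shut, 1.75 fully open at its stop. It opens by turning about +y of the cabinet: the handle goes from the front up over the top. Weighs 0.55 kg, most of it in the bottom rail: let go below about 1.1 rad it slides shut, above about 1.3 it runs on slowly to the stop and stays. Lifting takes under 8 N at the handle.
- handle (a point): Centre of the red bar handle at the foot of the shutter: round bar 12 mm thick along the cabinet's y, free for 80 mm between its two arms, 44 mm clear of the slats. It moves and turns with the shutter on a circle of 180 mm radius about shutter_hinge: 8 degrees above the level of the axis in front when shut, 18 degrees past straight above when fully open. The bar can turn between finger pads.
- carrier_knob (a point): Grip point of the tip carrier, inside its upright black square knob (22 x 22 mm, 50 mm tall, sides along the carrier's x and y): 43 mm above the carrier's underside, 15 mm below the knob's top. Axes as the carrier's: x points into the cabinet, z up. Whole carrier about 0.3 kg.
- carrier_plate (a point): Centre of the carrier's aluminium plate, 100 (x) x 130 (y) x 8 mm; the knob stands at its middle, rows of copper tips at y = +-45 mm reach 14 mm above the plate. At the start it lies in the channel behind the shut shutter, with play of 2.5 mm each side and 3.5 mm upward; it is clear of the channel once its centre is 50 mm in front of channel_mouth.
- mat: Black ribbed rubber mat, 160 (x) x 170 (y) x 4 mm, fixed flat on the bench between the cabinet and the blue vice. Origin: centre of its underside; its top is 4 mm above the bench.

How it is judged:
By the outcome, as a careful person would: the job done as asked, in the order asked, and still so for the second after the job is handed in, with the robot touching nothing.
It also fails if it takes over 64 s, if anything falls off the work surface, if the arm or the gripper's body presses on something with over 40 N, if the wrist force passes 120 N, or if a joint passes its speed limit or range.

## Robot

A 6-joint arm with a two-finger parallel gripper is mounted at the origin on a cart in front of the work surface, level with it; the furniture and walls round the work are solid. World frame = base frame: x ahead of the robot, y to its left, z up, the work surface at z = 0. Lengths are in m, angles in rad, forces in N, time in s.
With the tool pointing down it reaches from about 0.35 to 0.975 m from the base axis. Payload 4.9 kg.
Tool frame: the origin (TCP) lies on the front face of the gripper's body, between the roots of the fingers; the fingertips stand ctrl.tip_extent ahead of it and the grasp point (between the pads) lies 54 mm ahead of it (ctrl.tip_extent is the distance from the TCP to the fingertips, in m); z points along the fingers, y is the line along which they close (so a half turn about z gives the same grasp; the last joint's range is limited). The gripper opens to 85 mm and grips with 20 to 120 N. Pads are 22 mm wide; open, the fingers measure 114 mm over their backs; the gripper's body (76 mm by 85 mm) begins 54 mm behind the grasp point. The pads swing forward as they close: fully open they stand 13 mm farther back than shut.
Start: joints at [-0.119, 0.053, 1.613, -0, 1.476, -0.119], TCP at [0.625, 0, 0.304] pointing down, gripper open.
Joint ranges: [-3.01, 3.01], [-1.01, 2.22], [0.06, 2.58], [-1.02, 4.17], [0.09, 2.62], [-3.14, 3.14]. Speed limits (rad/s): [2.57, 2.57, 3.14, 3.14, 3.14, 3.14].

## Interface

Orientations are given as a rotation vector (axis times angle).
In Python, from station import ctrl gives the robot as it stands.
- The arm moves only by the tool apply_moves, never from a script. Its argument "rows" is one flat list of numbers, 6 for each row, row after row: the shift along the tool's x, y, z normalised to -1 to 1, where 1 is 0.6 m, then the turn, a rotation vector about the tool's x, y, z normalised to -1 to 1, where 1 is 90 degrees. A call has 1 to 20 rows; each row is the pose to reach, as a shift and turn from the pose commanded when the call began, along the tool's axes at that moment; what a row does not reach only later rows make up. A row lasts 1/10 s, in which the tool goes at most 50 mm and 8.59 degrees, less where a joint would pass 70% of its speed; a pose out of reach is approached as far as the arm can. A call with a number of a shift or a turn outside -1 to 1 is refused whole. A call with a gripper value outside its range is refused whole. "grip" is the opening, from 0 (shut) to 1 (fully open), set as the call begins (left out, the last holds). The fingers move at their own pace and stop on an object; "grip_force" is the grip in N (left out, the last holds). Time passes only in rows, so rows that repeat a pose let the fingers close. It gives the time, the measured TCP pose, the force, the opening and the grip force at its end, in the units of the state.
- ctrl.get_obs(): the state, without advancing time (a new reading comes with each control period).
- ctrl.get_image(name): name is "scene" or "side" or "wrist"; returns (picture, depth): 420x560x3 uint8, blue, green, red; 420x560 float32, m along the optical axis (not along the pixel's ray), 0 where there is no reading.
- ctrl.camera_model(name): a dict with "mtx" (3x3 intrinsics, pixels), "k1" (the pictures are not rectified: a ray, as slopes to the right and down, at radius r is drawn at 1 + k1 r^2 times it, then the intrinsics apply), "R" (3x3) and "t" (3): a world point X has camera coordinates R X + t; the wrist camera has in their place "tool_from_camera" (4x4, takes a point from camera to tool coordinates, whose origin is the TCP and whose axes are the flange's). Camera axes: x right, y down, z forward; pixel columns grow to the right and rows downward; lengths in m; the calibration is good to about 2 mm. A picture is of the moment at which its call begins: read the wrist's pose just before it. camera_model takes no time and is no camera call.
- ctrl.finish_job(): hands the job in; it is judged then, once.
The state is a dict: "t": time; "q": joint angles; "dq": joint speeds; "effort": joint torques, N m; "tool_pos": TCP position; "tool_rot": TCP orientation; "contact_force": force on the tool from outside, world axes, zero at the start; "wrist_torque": the same for the moment, N m; "opening": finger opening in m; "grip_force": force on a finger pad.
Only numpy, scipy, OpenCV 4.12 (cv2) and the standard library are available. Lean on these libraries where they do the work, as an engineer would, in place of code of your own. Each camera call takes 0.05 s, during which the arm holds its last target. There are 200 camera calls.

## Working session

There is one attempt and no reset: what is moved stays moved. The work goes in short steps, Python scripts to look and compute and a tool call to move; the robot and the scene stay as the last step left them, time stands still between calls to the robot, and variables do not carry over. Pictures are saved under pics/ and viewed, at most 10 in all, crops included, and the job is handed in when it is done.

Besides the shell and the picture viewer there is one more tool, called after "Emit:" by a JSON object that holds its "method" and its "body". apply_moves: Moves the arm, as the interface text tells. Its arguments: {"type":"object","properties":{"rows":{"type":"array","items":{"type":"number"}},"grip":{"type":"number"},"grip_force":{"type":"number"}},"required":["rows"]}

```bash
mkdir -p pics; ls
cat > h.py <<'E'
import numpy as np, cv2
from station import ctrl
from scipy.spatial.transform import Rotation as Ro
def cloud(name):
    o=ctrl.get_obs(); im,d=ctrl.get_image(name); m=ctrl.camera_model(name)
    K=np.array(m["mtx"]); h,w=d.shape; v,u=np.mgrid[:h,:w]
    xd=(u-K[0,2])/K[0,0]; yd=(v-K[1,2])/K[1,1]; x,y=xd.copy(),yd.copy()
    for _ in range(15):
        s=1+m["k1"]*(x*x+y*y); x,y=xd/s,yd/s
    P=np.stack([x*d,y*d,d],-1)
    if name=="wrist":
        T=np.array(m["tool_from_camera"]); P=P@T[:3,:3].T+T[:3,3]
        P=P@Ro.from_rotvec(o["tool_rot"]).as_matrix().T+o["tool_pos"]
    else: P=(P-np.array(m["t"]))@np.array(m["R"])
    P[d==0]=np.nan
    return im,P
E
python3 - <<'E'
from h import *
print(ctrl.get_obs(), ctrl.tip_extent)
A=[]
for n in("scene","side"):
    im,P=cloud(n); np.save(n+".npy",P); A.append(im); cv2.imwrite(n+"0.png",im)
    m=ctrl.camera_model(n); print(n,-np.array(m["R"]).T@m["t"])
cv2.imwrite("pics/a.png",A[0]); cv2.imwrite("pics/b.png",A[1])
E
```

```text
pics
{'t': 0.0, 'q': array([-1.18987827e-01,  5.33565934e-02,  1.61432848e+00, -2.74995077e-06,
        1.47601482e+00, -1.18985212e-01]), 'dq': array([-6.39397966e-04, -6.10686868e-04, -8.81125863e-04, -1.95014237e-03,
       -7.96499362e-04, -2.08037081e-05]), 'effort': array([ 2.70554956e-04, -3.93670499e+01, -3.70175600e+01, -1.62778279e-04,
        6.93513779e-03, -6.06393527e-06]), 'tool_pos': array([6.24509824e-01, 6.60558514e-05, 3.02642439e-01]), 'tool_rot': array([-2.22027356e+00, -2.22026834e+00,  2.04847226e-03]), 'contact_force': array([ 0.07476287, -0.21751378,  0.20077668]), 'wrist_torque': array([ 0.00870884,  0.00142994, -0.01991008]), 'grip_force': 0.0, 'opening': 0.0852750308052939} 0.0726
scene [0.27214096 0.57161209 0.95609438]
side [0.27395082 0.47078085 0.79581512]
```

View pics/a.png

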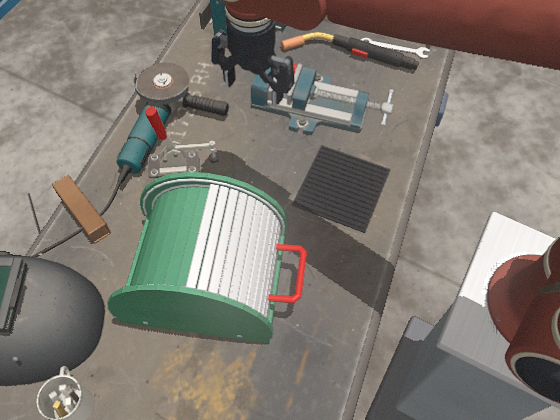

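View pics/b.png

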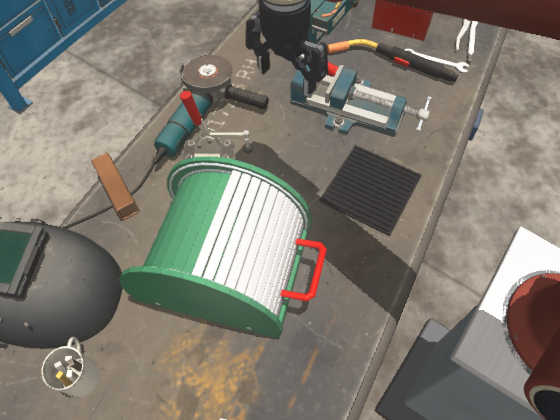

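The cabinet's at scene (205,260), with the handle bar at about (300,273), the mat at (342,188) and the vice beyond it.

```bash
cat > m.py <<'E'
from h import *
from scipy.optimize import least_squares
for n in("scene","side"):
    im=cv2.imread(n+"0.png"); P=np.load(n+".npy"); b,g,r=[im[...,i].astype(int) for i in range(3)]
    z=P[...,2]
    v,u=np.mgrid[:420,:560]
    roi=(u>(100))&(u<335)&(v>150)&(v<345)
    red=(r>150)&(g<70)&(b<70)&roi&(v>235)
    R=P[red]; R=R[~np.isnan(R[:,0])]
    # bar = the far-out part: long direction
    print(n,"red",len(R),R.min(0),R.max(0),np.median(R,0))
    mat=(np.abs(z-.004)<.008)&(r<60)&(g<60)&(b<60)&(u>290)&(u<425)&(v>140)&(v<238)
    mk=cv2.morphologyEx(mat.astype(np.uint8),cv2.MORPH_OPEN,np.ones((3,3)));mk=cv2.morphologyEx(mk,cv2.MORPH_CLOSE,np.ones((5,5)))
    k,l,s,c=cv2.connectedComponentsWithStats(mk); i=1+np.argmax(s[1:,4]); Q=P[l==i]; Q=Q[~np.isnan(Q[:,0])]
    rc=cv2.minAreaRect((Q[:,:2]*1000).astype(np.float32)); print("mat",rc,np.median(Q[:,2]),s[i])
    # cabinet: slats + hood on cylinder
    sl=(r>150)&(abs(r-g)<25)&(abs(g-b)<30)&roi; gr=(g>r+25)&(g>b+10)&roi
    S=P[sl&(z>.06)]; S=S[~np.isnan(S[:,0])]
    G=P[gr&(z>.01)]; G=G[~np.isnan(G[:,0])]
    f=lambda p:np.hypot((S[:,0]-p[0])*np.cos(p[1])+(S[:,1]-p[2])*np.sin(p[1]),S[:,2]-.05)-.130
    # p[2]: fix y at median
    y0=np.median(S[:,1]); f2=lambda p:np.hypot((S[:,0]-p[0])*np.cos(p[1])+(S[:,1]-y0)*np.sin(p[1]),S[:,2]-p[2])-.1295
    best=min((least_squares(f2,[np.median(S[:,0])+dx,a,.05],loss="soft_l1",f_scale=.002) for a in np.arange(-2,2,.5) for dx in(-.1,0,.1)),key=lambda q:q.cost)
    print("cyl",len(S),best.x,y0,np.median(abs(best.fun)))
    a=best.x[1]
    for a in (a,):
        T=lambda X:np.stack([(X[:,0]-best.x[0])*np.cos(a)+(X[:,1]-y0)*np.sin(a),-(X[:,0]-best.x[0])*np.sin(a)+(X[:,1]-y0)*np.cos(a),X[:,2]],1)
        C=T(G); print("green local",np.percentile(C,[.5,2,50,98,99.5],axis=0))
        print(np.histogram(C[:,1],bins=np.arange(-.18,.18,.005)))
        C=T(S); print("slat local",np.percentile(C,[.5,2,50,98,99.5],axis=0))
        C=T(R); print("red local",np.percentile(C,[.5,2,50,98,99.5],axis=0))
        o=C[:,0]; far=C[abs(o)>np.percentile(abs(o),60)];print("bar",far.mean(0),np.percentile(far[:,1],[1,99]))
E
python3 m.py
```

```text
scene red 239 [ 0.39845518  0.14868062 -0.00387085] [0.46338103 0.26287841 0.08349061] [0.42001015 0.20226074 0.07872741]Traceback (most recent call last):
  File "m.py", line 14, in <module>
    k,l,s,c=cv2.connectedComponentsWithStats(mk); i=1+np.argmax(s[1:,4]); Q=P[l==i]; Q=Q[~np.isnan(Q[:,0])]
                                                      ~~~~~~~~~^^^^^^^^^
    return _wrapfunc(a, 'argmax', axis=axis, out=out, **kwds)
    return bound(*args, **kwds)
ValueError: attempt to get argmax of an empty sequence
```

```bash
sed -i 's/(r<60)&(g<60)&(b<60)/(r<52)\&(abs(r-b)<9)/; s/mk=cv2.morphologyEx(mat.astype(np.uint8),cv2.MORPH_OPEN,np.ones((3,3)))/mk=mat.astype(np.uint8)/' m.py
python3 -c "
import cv2,numpy as np
im=cv2.imread('scene0.png');print(im[185:195,340],im[165,300],im[245,340]);P=np.load('scene.npy')
for n,c in (('scene',[(323,147),(389,177),(366,230),(294,202)]),('side',[(358,148),(420,178),(392,233),(321,195)])):
  P=np.load(n+'.npy')
  q=np.array([P[v,u] for u,v in c]);print(n,q.round(4),q.mean(0),np.linalg.norm(q-np.roll(q,1,0),axis=1))
"
python3 m.py
```

```text
[[66 66 69]
 [72 76 78]
 [64 60 66]
 [57 50 55]
 [56 58 59]
 [69 71 72]
 [66 66 68]
 [66 66 69]
 [67 61 63]
 [64 60 64]] [115 122 128] [69 76 81]
scene [[ 0.5265 -0.1265  0.0077]
 [ 0.3694 -0.1274  0.0032]
 [ 0.3597  0.0138  0.001 ]
 [ 0.5161  0.0284  0.0048]] [ 0.44292059 -0.05291099  0.00416236] [0.15525698 0.15717732 0.14148167 0.15717365]
side [[ 0.523  -0.1257  0.0065]
 [ 0.3748 -0.1408 -0.002 ]
 [ 0.3587  0.0132  0.0006]
 [ 0.5234  0.0202 -0.0007]] [ 0.44497372 -0.05827539  0.00109925] [0.14605866 0.1492952  0.15485248 0.16485542]
scene red 239 [ 0.39845518  0.14868062 -0.00387085] [0.46338103 0.26287841 0.08349061] [0.42001015 0.20226074 0.07872741]
mat ((466.8943176269531, -76.95747375488281), (29.43842887878418, 55.790191650390625), 22.91347885131836) 0.004793477879532571 [330 165  16  22  84]
cyl 8300 [ 0.59320871 -2.7763577   0.05036565] 0.23498347843241152 0.0009150240548349425
green local [[-0.13728311 -0.13627122  0.01297637]
 [-0.13341111 -0.13591999  0.02268923]
 [-0.03665844 -0.07512272  0.14969377]
 [ 0.13261681  0.08091697  0.19188397]
 [ 0.13666936  0.08344324  0.
[... 4511 characters left out ...]
 1.20000000e-01,  1.25000000e-01,  1.30000000e-01,  1.35000000e-01,
        1.40000000e-01,  1.45000000e-01,  1.50000000e-01,  1.55000000e-01,
        1.60000000e-01,  1.65000000e-01,  1.70000000e-01,  1.75000000e-01]))
slat local [[-0.12925423 -0.07639391  0.06510416]
 [-0.12754608 -0.0746991   0.07440825]
 [-0.07200604  0.0276766   0.15711923]
 [-0.00695915  0.11569245  0.18118186]
 [ 0.05635295  0.1187471   0.18572402]]
red local [[-0.18440987 -0.04845165  0.02494517]
 [-0.18403777 -0.02880568  0.07127212]
 [-0.1740267   0.03099564  0.07874649]
 [-0.13285597  0.07969178  0.08300067]
 [-0.13112848  0.08008005  0.08331893]]
bar [-0.18032963  0.02555011  0.07931362] [-0.03536701  0.07404096]
```

Emit:
{"method": "apply_moves", "body": {"rows": [0.08,-0.085,0.035,0,0,-0.06,0.16,-0.17,0.07,0,0,-0.12,0.24,-0.255,0.105,0,0,-0.18,0.327,-0.343,0.139,0,0,-0.233,0.327,-0.343,0.139,0,0,-0.233,0.327,-0.343,0.139,0,0,-0.233,0.327,-0.343,0.139,0,0,-0.233,0.327,-0.343,0.139,0,0,-0.233,0.327,-0.343,0.139,0,0,-0.233], "grip": 0.59}}

```text
t: 1.0
tool_pos: [0.42, 0.1958, 0.2211]
tool_rot: [1.78, 2.587, 0.001]
contact_force: [0.4, -0.7, 0.1]
opening: 0.0502
grip_force: 0.0
```

Run:
```python
from h import *
o=ctrl.get_obs();print(o["t"],o["tool_pos"],o["q"],o["opening"]); Rm=Ro.from_rotvec(o["tool_rot"]).as_matrix();print(Rm.round(3))
print(np.array(ctrl.camera_model("wrist")["tool_from_camera"]).round(3))
im,P=cloud("wrist"); cv2.imwrite("pics/c.png",im)
b,g,r=[im[...,i].astype(int) for i in range(3)]
R=P[(r>120)&(g<60)&(b<60)]; R=R[~np.isnan(R[:,0])]
def loc(X): 
    d=X-np.array([.5848,.2601,0]); c,s=np.cos(.3665),np.sin(.3665); return np.stack([d[:,0]*c+d[:,1]*s,-d[:,0]*s+d[:,1]*c,d[:,2]],1)
L=loc(R); k=(L[:,0]<-.16)&(L[:,2]>.06)
print(len(L),np.percentile(L,[1,50,99],axis=0)); B=R[k]; print(L[k].mean(0),np.percentile(L[k],[2,98],axis=0))
im2,P2=cloud("side"); b,g,r=[im2[...,i].astype(int) for i in range(3)]; v,u=np.mgrid[:420,:560]
for n in("scene","side"):
  im2=cv2.imread(n+"0.png");P2=np.load(n+".npy");r=im2[...,2].astype(int);b=im2[...,0].astype(int)
  for th in(70,80,88):
    m=((r<th)&(abs(r-b)<8)&(abs(P2[...,2]-.004)<.01)&(u>285)&(u<430)&(v>140)&(v<240)).astype(np.uint8)
    m=cv2.morphologyEx(m,cv2.MORPH_OPEN,np.ones((3,3)))
    k,l,s,c=cv2.connectedComponentsWithStats(m); i=1+np.argmax(s[1:,4]);Q=P2[l==i]
    print(n,th,s[i],cv2.minAreaRect((Q[:,:2]*1000).astype(np.float32)))
```

```text
1.0 [0.42000081 0.1958479  0.22108238] [ 2.75680553e-01 -2.85094228e-01  2.06323638e+00 -3.57078748e-04
  1.36228752e+00 -8.95829770e-02] 0.05024242028985363
[[-0.357  0.934  0.001]
 [ 0.934  0.357 -0.   ]
 [-0.     0.001 -1.   ]]
[[ 0.001 -0.966 -0.258  0.065]
 [ 1.     0.001 -0.    -0.002]
 [ 0.001 -0.258  0.966 -0.069]
 [ 0.     0.     0.     1.   ]]
2669 [[-0.18539499 -0.05129754  0.07222187]
 [-0.17648173  0.01875668  0.07825876]
 [-0.13141341  0.0534236   0.0813485 ]]
[-0.17743415  0.00601026  0.07890072] [[-0.18536956 -0.04688063  0.07447827]
 [-0.16097102  0.0533498   0.08129468]]
scene 70 [305 207   8   6  32] ((482.019287109375, 29.4571533203125), (17.029369354248047, 8.92345905303955), 10.98183822631836)
scene 80 [ 293  147   96   85 4823] ((447.18048095703125, -55.26869201660156), (157.7352752685547, 170.8115234375), 5.327819347381592)
scene 88 [ 293  146   96   86 4949] ((447.9117431640625, -55.12725067138672), (159.34877014160156, 171.1429901123047), 5.698718070983887)
side 70 [ 320  147  100   88 4920] ((447.91998291015625, -53.38848876953125), (158.25448608398438, 170.2025909423828), 5.207398891448975)
side 80 [ 320  146  100   89 5023] ((447.8348693847656, -53.8292236328125), (158.55674743652344, 171.0792236328125), 5.227146148681641)
side 88 [ 320  146  100   89 5030] ((447.8348693847656, -53.8292236328125), (158.55674743652344, 171.0792236328125), 5.227146148681641)
```

View pics/c.png

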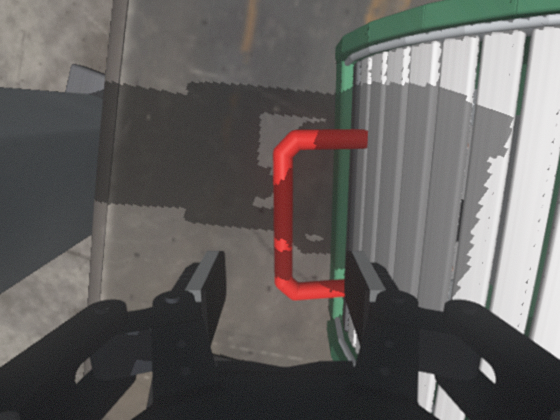

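Wrist view: the red bar (column 283, rows 135–290) lies between the open pads, with its centre within 1 mm of the model. I'll descend and grip.

Emit:
{"method": "apply_moves", "body": {"rows": [0,0,0.03,0,0,0,0,0,0.06,0,0,0,0,0,0.09,0,0,0,0,0,0.12,0,0,0,0,0,0.14,0,0,0,0,0,0.15,0,0,0,0,0,0.15,0,0,0,0,0,0.15,0,0,0]}}

```text
t: 1.9
tool_pos: [0.4199, 0.1962, 0.1313]
tool_rot: [1.78, 2.588, 0.001]
contact_force: [0.8, 0.4, 0.8]
opening: 0.05
grip_force: 0.0
```

Emit:
{"method": "apply_moves", "body": {"rows": [0,0,0,0,0,0,0,0,0,0,0,0,0,0,0,0,0,0,0,0,0,0,0,0,0,0,0,0,0,0,0,0,0,0,0,0,0,0,0,0,0,0,0,0,0,0,0,0], "grip": 0, "grip_force": 35}}

```text
t: 2.7
tool_pos: [0.4188, 0.1961, 0.1312]
tool_rot: [-1.779, -2.588, 0.003]
contact_force: [-3.9, -2.7, 5.3]
opening: 0.0106
grip_force: 34.3
```

Run:
```python
import numpy as np
# tool y=+cab x, tool z=down; start angle 8deg, dtheta steps
t0=np.radians(8)
for i in range(1,41):
    t=t0+np.radians(100)*i/40
    print(i, round((.18*np.cos(t0)-.18*np.cos(t))/.6,3), round(-(.18*np.sin(t)-.18*np.sin(t0))/.6,3))
```

```text
1 0.002 -0.013
2 0.005 -0.026
3 0.008 -0.038
4 0.012 -0.051
5 0.016 -0.063
6 0.021 -0.075
7 0.026 -0.087
8 0.032 -0.099
9 0.039 -0.111
10 0.045 -0.122
11 0.053 -0.132
12 0.061 -0.143
13 0.069 -0.153
14 0.078 -0.163
15 0.087 -0.172
16 0.096 -0.181
17 0.106 -0.19
18 0.117 -0.198
19 0.127 -0.205
20 0.138 -0.213
21 0.149 -0.219
22 0.161 -0.226
23 0.173 -0.231
24 0.185 -0.236
25 0.197 -0.241
26 0.209 -0.245
27 0.222 -0.249
28 0.235 -0.252
29 0.248 -0.254
30 0.261 -0.256
31 0.274 -0.257
32 0.287 -0.258
33 0.3 -0.258
34 0.313 -0.258
35 0.326 -0.257
36 0.339 -0.255
37 0.352 -0.253
38 0.365 -0.251
39 0.377 -0.247
40 0.39 -0.244
```

Emit:
{"method": "apply_moves", "body": {"rows": [0,0.002,-0.013,0,0,0,0,0.005,-0.026,0,0,0,0,0.008,-0.038,0,0,0,0,0.012,-0.051,0,0,0,0,0.016,-0.063,0,0,0,0,0.021,-0.075,0,0,0,0,0.026,-0.087,0,0,0,0,0.032,-0.099,0,0,0,0,0.039,-0.111,0,0,0,0,0.045,-0.122,0,0,0]}}

```text
t: 3.7
tool_pos: [0.443, 0.2054, 0.2039]
tool_rot: [-1.778, -2.586, 0.008]
contact_force: [-8.9, -3.9, 0.4]
opening: 0.0106
grip_force: 34.1
```

Emit:
{"method": "apply_moves", "body": {"rows": [0,0.008,-0.01,0,0,0,0,0.016,-0.021,0,0,0,0,0.024,-0.031,0,0,0,0,0.033,-0.041,0,0,0,0,0.042,-0.05,0,0,0,0,0.051,-0.059,0,0,0,0,0.061,-0.068,0,0,0,0,0.072,-0.076,0,0,0,0,0.082,-0.083,0,0,0,0,0.093,-0.091,0,0,0,0,0.104,-0.097,0,0,0,0,0.116,-0.104,0,0,0,0,0.128,-0.109,0,0,0,0,0.14,-0.114,0,0,0,0,0.152,-0.119,0,0,0]}}

```text
t: 5.2
tool_pos: [0.5306, 0.2391, 0.2789]
tool_rot: [1.779, 2.587, 0.005]
contact_force: [-3.9, -1.1, 4.3]
opening: 0.0107
grip_force: 36.0
```

Emit:
{"method": "apply_moves", "body": {"rows": [0,0.012,-0.004,0,0,0,0,0.025,-0.008,0,0,0,0,0.038,-0.011,0,0,0,0,0.051,-0.013,0,0,0,0,0.064,-0.015,0,0,0,0,0.077,-0.016,0,0,0,0,0.09,-0.017,0,0,0,0,0.103,-0.017,0,0,0,0,0.116,-0.017,0,0,0,0,0.129,-0.016,0,0,0,0,0.142,-0.014,0,0,0,0,0.155,-0.012,0,0,0,0,0.168,-0.01,0,0,0,0,0.18,-0.006,0,0,0,0,0.191,-0.003,0,0,0,0,0.191,-0.003,0,0,0,0,0.191,-0.003,0,0,0]}}

```text
t: 6.9
tool_pos: [0.6365, 0.2798, 0.2762]
tool_rot: [-1.779, -2.588, 0.0]
contact_force: [-1.2, 4.3, 1.2]
opening: 0.0103
grip_force: 38.8
```

Emit:
{"method": "apply_moves", "body": {"rows": [0,0,0,0,0,0,0,0,0,0,0,0,0,0,0,0,0,0,0,0,0,0,0,0,0,0,-0.02,0,0,0,0,0,-0.06,0,0,0,0,0,-0.11,0,0,0,0,0,-0.16,0,0,0,0,0,-0.16,0,0,0,0,0,-0.16,0,0,0], "grip": 0.59}}

```text
t: 7.9
tool_pos: [0.6369, 0.2795, 0.3749]
tool_rot: [1.779, 2.587, 0.004]
contact_force: [-0.1, -0.7, -1.4]
opening: 0.0504
grip_force: 0.0
```

```bash
cat >> h.py <<'E'
C0=np.array([.5848,.2601,0]); YAW=.3665
def w2l(X): return (np.asarray(X)-C0)@Ro.from_euler("z",YAW).as_matrix()
def l2w(X): return C0+np.asarray(X)@Ro.from_euler("z",YAW).as_matrix().T
def toolR(yaw,tilt): # tool y = y axis of frame at yaw; tool z down, leaning into +x by tilt
    z=np.array([np.sin(tilt),0,-np.cos(tilt)]); y=np.array([0,1,0.]); x=np.cross(y,z)
    return Ro.from_euler("z",yaw).as_matrix()@np.stack([x,y,z],1)
def move(p,R):
    o=ctrl.get_obs(); A=Ro.from_rotvec(o["tool_rot"]).as_matrix()
    print("shift",(A.T@(np.asarray(p)-o["tool_pos"])/.6).round(4),"turn",(Ro.from_matrix(A.T@R).as_rotvec()/(np.pi/2)).round(4))
E
python3 - <<'E'
from h import *
o=ctrl.get_obs();print(o["t"],o["tool_pos"],o["q"].round(2),o["opening"],w2l(o["tool_pos"]))
move(l2w([-.17,0,.30]),toolR(YAW,np.radians(20)))
E
```

```text
7.9 [0.63685285 0.27953383 0.37489522] [ 0.31  0.18  1.35 -0.    1.6  -0.06] 0.05041197120980706 [ 0.05556    -0.00050997  0.37489522]
shift [ 0.0007 -0.3763  0.1237] turn [-0.1731 -0.1726 -0.9894]
```

Emit:
{"method": "apply_moves", "body": {"rows": [0,-0.05,0,-0.014,-0.014,-0.08,0,-0.1,0.01,-0.028,-0.028,-0.16,0,-0.15,0.02,-0.042,-0.042,-0.24,0,-0.2,0.03,-0.056,-0.056,-0.32,0,-0.25,0.05,-0.07,-0.07,-0.4,0,-0.3,0.07,-0.084,-0.084,-0.48,0,-0.34,0.09,-0.098,-0.098,-0.56,0,-0.376,0.11,-0.112,-0.112,-0.64,0,-0.376,0.124,-0.126,-0.126,-0.72,0,-0.376,0.124,-0.14,-0.14,-0.8,0,-0.376,0.124,-0.154,-0.154,-0.88,0,-0.376,0.124,-0.168,-0.168,-0.96,0,-0.376,0.124,-0.173,-0.173,-0.989,0,-0.376,0.124,-0.173,-0.173,-0.989,0,-0.376,0.124,-0.173,-0.173,-0.989,0,-0.376,0.124,-0.173,-0.173,-0.989]}}

```text
t: 9.5
tool_pos: [0.4257, 0.1988, 0.2978]
tool_rot: [-0.509, 2.754, 0.089]
contact_force: [0.6, 1.2, 0.1]
opening: 0.0503
grip_force: 0.0
```

Run:
```python
from h import *
o=ctrl.get_obs();print(o["t"],w2l(o["tool_pos"]),o["q"].round(2),o["opening"])
im,P=cloud("wrist"); L=w2l(P); np.save("w.npy",L); cv2.imwrite("w.png",im)
im2,P2=cloud("scene"); cv2.imwrite("pics/d.png",np.hstack([im,im2])[:, :]); cv2.imwrite("pics/d.png",cv2.resize(np.hstack([im,im2[:,60:400]]),(800,373)))
k=(abs(L[...,1])<.03)&(L[...,0]>-.12)&(L[...,0]<-.02)&(L[...,2]>.05)&(L[...,2]<.11)
Q=L[k]; print(len(Q),np.percentile(Q,[2,10,50,90,98],axis=0).round(4))
```

```text
9.5 [-1.70498392e-01 -2.45399084e-04  2.97826916e-01] [ 0.26 -0.52  2.13  0.04  1.2  -1.68] 0.05033372020870253
995 [[-0.0824 -0.0122  0.0522]
 [-0.082  -0.0104  0.0581]
 [-0.0807 -0.0017  0.0847]
 [-0.0657  0.007   0.0877]
 [-0.0618  0.0088  0.0883]]
```

View pics/d.png

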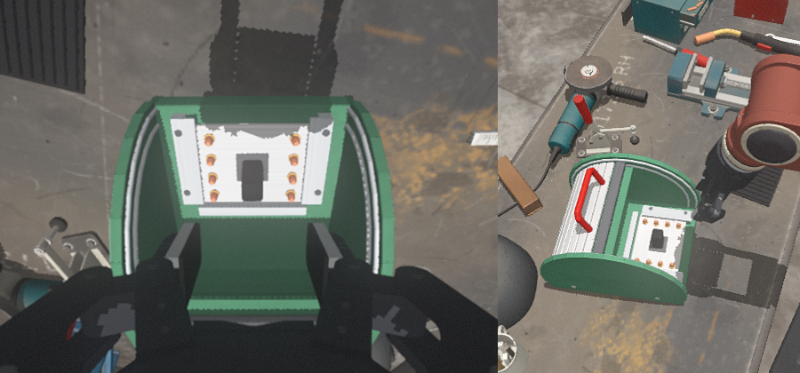

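Shutter stays open (grip bar at the top in the scene view); the knob is at local (-0.071, -0.0015), top z 0.088 as expected.

Run:
```python
from h import *
R=toolR(YAW,np.radians(20))
move(l2w([-.1203,-.001,.2083]),R); move(l2w([-.0895,-.001,.1237]),R)
```

```text
shift [-0.0277 -0.0012  0.1692] turn [-0.0001 -0.0022 -0.0006]
shift [-0.0282 -0.0012  0.3193] turn [-0.0001 -0.0022 -0.0006]
```

Emit:
{"method": "apply_moves", "body": {"rows": [-0.01,0,0.05,0,0,0,-0.02,0,0.1,0,0,0,-0.028,-0.001,0.15,0,0,0,-0.028,-0.001,0.18,0,0,0,-0.028,-0.001,0.21,0,0,0,-0.028,-0.001,0.24,0,0,0,-0.028,-0.001,0.26,0,0,0,-0.028,-0.001,0.28,0,0,0,-0.028,-0.001,0.295,0,0,0,-0.028,-0.001,0.31,0,0,0,-0.028,-0.001,0.319,0,0,0,-0.028,-0.001,0.319,0,0,0,-0.028,-0.001,0.319,0,0,0], "grip": 0.47}}

```text
t: 10.9
tool_pos: [0.5017, 0.2272, 0.1244]
tool_rot: [-0.509, 2.753, 0.089]
contact_force: [0.5, 0.7, -0.1]
opening: 0.0402
grip_force: 0.0
```

Run:
```python
from h import *
o=ctrl.get_obs();print(o["t"],w2l(o["tool_pos"]),o["contact_force"],o["opening"])
im,P=cloud("wrist"); cv2.imwrite("pics/e.png",im)
```

```text
10.9 [-0.08936956 -0.00098773  0.12444537] [ 0.54932098  0.6748252  -0.14132932] 0.04020748838037833
```

View pics/e.png

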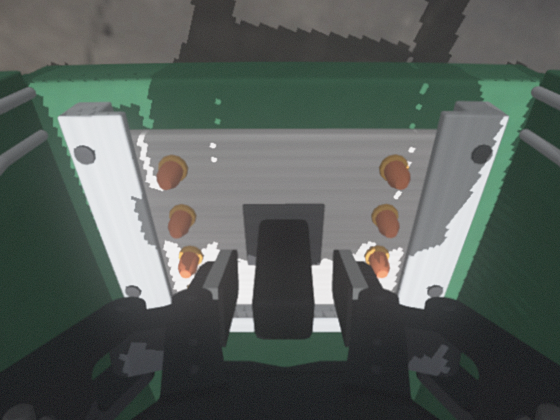

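The knob (columns 255–313) is centred between the pads (236 and 333). Closing.

Emit:
{"method": "apply_moves", "body": {"rows": [0,0,0,0,0,0,0,0,0,0,0,0,0,0,0,0,0,0,0,0,0,0,0,0,0,0,0,0,0,0,0,0,0,0,0,0,0,0,0,0,0,0], "grip": 0, "grip_force": 45}}

```text
t: 11.65
tool_pos: [0.5019, 0.2272, 0.125]
tool_rot: [-0.509, 2.752, 0.089]
contact_force: [-3.1, -1.9, 4.9]
opening: 0.0213
grip_force: 46.0
```

Run:
```python
from h import *
o=ctrl.get_obs(); p=w2l(o["tool_pos"]); print(o["t"],p,o["contact_force"],o["opening"])
A=Ro.from_rotvec(o["tool_rot"]).as_matrix()
for d,u in((.06,.0),(.13,.0),(.13,.06)): print((A.T@(l2w(p+[-d,0,u])-l2w(p))/.6).round(4))
```

```text
11.65 [-0.08915772 -0.00103732  0.12502218] [-3.12681256 -1.91972651  4.889864  ] 0.021309594715475295
[ 0.094  -0.0001 -0.034 ]
[ 2.037e-01 -1.000e-04 -7.380e-02]
[ 0.1697 -0.0002 -0.1678]
```

Emit:
{"method": "apply_moves", "body": {"rows": [-0.001,0,-0.0016,0,0,0,0.007,0,-0.0045,0,0,0,0.022,0,-0.01,0,0,0,0.038,0,-0.0155,0,0,0,0.054,0,-0.021,0,0,0,0.069,0,-0.0268,0,0,0,0.085,0,-0.0325,0,0,0,0.101,0,-0.038,0,0,0,0.101,0,-0.038,0,0,0]}}

```text
t: 12.55
tool_pos: [0.4398, 0.2035, 0.125]
tool_rot: [-0.51, 2.754, 0.089]
contact_force: [-2.9, -1.1, 2.1]
opening: 0.0213
grip_force: 45.7
```

Run:
```python
from h import *
o=ctrl.get_obs(); p=w2l(o["tool_pos"]); print(o["t"],p,o["contact_force"],o["wrist_torque"],o["opening"])
im,P=cloud("wrist"); L=w2l(P); k=(abs(L[...,1])<.03)&(L[...,2]>.08)&(L[...,2]<.1)&(L[...,0]<-.1)&(L[...,0]>-.16); print(k.sum(),np.median(L[k],axis=0))
```

```text
12.55 [-0.15563434 -0.00084415  0.12503884] [-2.94501264 -1.11852018  2.09131466] [-0.23033913  0.43278593  0.03756   ] 0.02127804027843749
5605 [-0.1471504  -0.00043075  0.08728011]
```

Emit:
{"method": "apply_moves", "body": {"rows": [0.016,0,-0.0065,0,0,0,0.032,0,-0.013,0,0,0,0.048,0,-0.0185,0,0,0,0.063,0,-0.024,0,0,0,0.079,0,-0.03,0,0,0,0.095,0,-0.036,0,0,0,0.11,0,-0.041,0,0,0,0.11,0,-0.041,0,0,0]}}

```text
t: 13.4
tool_pos: [0.3735, 0.1783, 0.1239]
tool_rot: [-0.51, 2.757, 0.089]
contact_force: [0.7, 0.5, -4.2]
opening: 0.0216
grip_force: 44.8
```

Run:
```python
from h import *
o=ctrl.get_obs(); p=w2l(o["tool_pos"]); print(o["t"],p,o["contact_force"],o["opening"],o["q"].round(2))
im,P=cloud("wrist");im2,_=cloud("scene"); cv2.imwrite("pics/f.png",cv2.resize(np.hstack([im,im2[:,60:400]]),(800,373)))
L=w2l(P); k=(abs(L[...,1])<.03)&(L[...,2]>.08)&(L[...,2]<.1)&(L[...,0]<-.17)&(L[...,0]>-.24); print(k.sum(),np.median(L[k],axis=0))
k=(abs(L[...,1])<.064)&(L[...,2]>.025)&(L[...,2]<.05)&(L[...,0]<-.15)&(L[...,0]>-.27); Q=L[k]
A=np.c_[Q[:,:2],np.ones(len(Q))]; g=abs(Q[:,2]-np.median(Q[:,2]))<.004; print("plate",np.linalg.lstsq(A[g],Q[g][:,2],rcond=None)[0],np.median(Q[:,2]),np.percentile(Q[g],[1,99],axis=0))
for yaw in (np.radians(5.3),):
  Rt=toolR(yaw,np.radians(20)); c=np.array([.4475,-.0545,0]); ax=np.array([np.cos(yaw),np.sin(yaw),0])
  for z in (.19,.12,.0985):
     move(c-ax*.0185+[0,0,z],Rt)
move(l2w(p+[0,0,.065]),toolR(YAW,np.radians(20)))
```

```text
13.4 [-0.2265838  -0.00064018  0.12387425] [ 0.73207302  0.51777536 -4.20973259] 0.021577810217959677 [ 0.24 -0.51  2.42  0.05  0.9  -1.72]
6623 [-2.19094875e-01 -2.06368813e-04  8.66507202e-02]
plate [0.00445551 0.00149839 0.03744772] 0.03638875875055315 [[-0.2585325  -0.06287701  0.03347072]
 [-0.16966862  0.06248438  0.03967098]]
shift [ 0.0158 -0.3978 -0.1209] turn [ 0.0593 -0.0026  0.1635]
shift [ 0.0552 -0.3979 -0.0111] turn [ 0.0593 -0.0026  0.1635]
shift [ 0.0673 -0.3979  0.0227] turn [ 0.0593 -0.0026  0.1635]
shift [-0.0337  0.0003 -0.101 ] turn [-0.     -0.0026 -0.0005]
```

View pics/f.png

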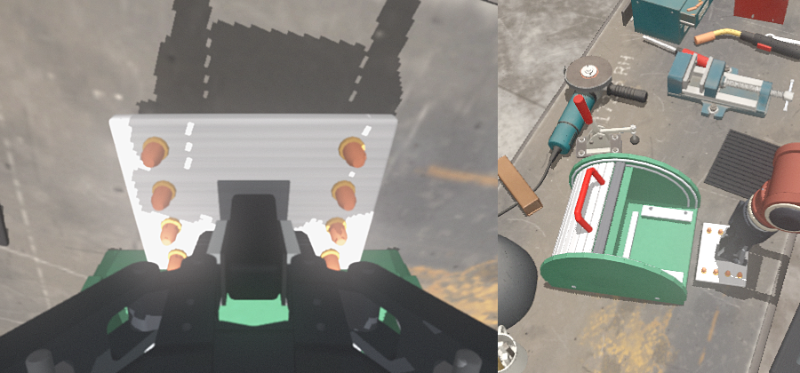

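Carrier's out and level (slope <0.5%). Lift, then over the mat.

Emit:
{"method": "apply_moves", "body": {"rows": [-0.008,0,-0.025,0,0,0,-0.017,0,-0.05,0,0,0,-0.025,0,-0.075,0,0,0,-0.034,0,-0.101,0,0,0,-0.032,-0.02,-0.103,0.003,0,0.008,-0.027,-0.06,-0.105,0.009,0,0.025,-0.021,-0.1,-0.107,0.015,0,0.041,-0.015,-0.14,-0.109,0.021,0,0.058,-0.01,-0.18,-0.111,0.027,0,0.074,-0.004,-0.22,-0.113,0.033,-0.001,0.09,0.001,-0.26,-0.115,0.039,-0.001,0.107,0.006,-0.3,-0.117,0.045,-0.001,0.123,0.011,-0.34,-0.119,0.051,-0.002,0.14,0.014,-0.38,-0.12,0.057,-0.002,0.156,0.016,-0.398,-0.121,0.059,-0.0026,0.1635,0.016,-0.398,-0.121,0.059,-0.0026,0.1635,0.016,-0.398,-0.121,0.059,-0.0026,0.1635]}}

```text
t: 15.2
tool_pos: [0.4292, -0.0559, 0.1904]
tool_rot: [-0.13, 2.79, 0.025]
contact_force: [-1.0, 0.1, -4.3]
opening: 0.0218
grip_force: 45.2
```

```bash
cat > p.py <<'E'
from h import *
o=ctrl.get_obs(); print(o["t"],o["tool_pos"],o["contact_force"],o["opening"])
im,P=cloud("wrist"); zt=o["tool_pos"][2]-.095+.008
C=np.array([.4475,-.0545,0]); yaw=np.radians(5.3); L=(P-C)@Ro.from_euler("z",yaw).as_matrix()
k=(abs(L[...,2]-zt)<.006)&(abs(L[...,0])<.1)&(abs(L[...,1])<.1); Q=L[k]
A=np.c_[Q[:,:2],np.ones(len(Q))]; print("plate",len(Q),np.linalg.lstsq(A,Q[:,2],rcond=None)[0],np.median(Q[:,2])-.008,np.percentile(Q,[.5,2,98,99.5],axis=0).round(4))
k=(abs(L[...,1])<.03)&(abs(L[...,0])<.03)&(abs(L[...,2]-zt-.05)<.006);print("knob",np.percentile(L[k],[2,98],axis=0))
print(cv2.minAreaRect((Q[:,:2]*1000).astype(np.float32)))
Rt=toolR(yaw,np.radians(20)); ax=np.array([np.cos(yaw),np.sin(yaw),0])
for z in (.14,.105,.0995): move(C-ax*.0182+[0,0,z],Rt)
E
python3 p.py
```

```text
15.2 [ 0.42916116 -0.05587708  0.19041764] [-0.99542771  0.11652195 -4.28337446] 0.021790932935948252
plate 37561 [0.01535471 0.00257496 0.10327945] 0.09484508860566657 [[-0.0498 -0.0638  0.0981]
 [-0.0495 -0.0621  0.0999]
 [ 0.0343  0.0618  0.1068]
 [ 0.0423  0.0636  0.1088]]
knob [[-0.02280797 -0.0206937   0.1478843 ]
 [ 0.00838079  0.02024036  0.15912448]]
((-0.13373947143554688, -0.15517425537109375), (100.3454818725586, 130.24147033691406), 0.3120766878128052)
shift [ 0.0284 -0.0012  0.0791] turn [0.0011 0.0003 0.0005]
shift [ 0.0484 -0.0012  0.1339] turn [0.0011 0.0003 0.0005]
shift [ 0.0515 -0.0013  0.1425] turn [0.0011 0.0003 0.0005]
```

Emit:
{"method": "apply_moves", "body": {"rows": [0.008,0,0.022,0,0,0,0.016,0,0.045,0,0,0,0.025,0,0.07,0,0,0,0.033,0,0.092,0,0,0,0.04,0,0.11,0,0,0,0.044,0,0.122,0,0,0,0.0465,0,0.129,0,0,0,0.0484,0,0.134,0,0,0,0.0484,0,0.134,0,0,0,0.0484,0,0.134,0,0,0]}}

```text
t: 16.25
tool_pos: [0.43, -0.0564, 0.1059]
tool_rot: [-0.129, 2.788, 0.023]
contact_force: [0.0, 0.4, -4.1]
opening: 0.0212
grip_force: 45.2
```

```bash
python3 p.py
```

```text
16.25 [ 0.42998951 -0.05636511  0.10587478] [ 0.03532137  0.38176818 -4.1214548 ] 0.021237567871376414
plate 37523 [0.01698253 0.00141413 0.0187617 ] 0.01030712203719503 [[-0.0489 -0.0645  0.0135]
 [-0.0486 -0.0628  0.0153]
 [ 0.0352  0.0612  0.0224]
 [ 0.0432  0.0629  0.0242]]
knob [[-0.02198402 -0.02186758  0.06324507]
 [ 0.00933518  0.01999223  0.07456266]]
((1.0441360473632812, -0.7122116088867188), (100.75706481933594, 129.99514770507812), 0.04834141954779625)
shift [-0.0185  0.0004 -0.0536] turn [0.0001 0.0015 0.0001]
shift [0.0016 0.0004 0.0011] turn [0.0001 0.0015 0.0001]
shift [0.0047 0.0004 0.0097] turn [0.0001 0.0015 0.0001]
```

Emit:
{"method": "apply_moves", "body": {"rows": [0.0006,0,0.0016,0,0,0,0.0012,0,0.0032,0,0,0,0.0017,0,0.0047,0,0,0,0.0023,0,0.0063,0,0,0,0.0029,0,0.0079,0,0,0,0.0034,0,0.0094,0,0,0,0.0034,0,0.0094,0,0,0,0.0034,0,0.0094,0,0,0]}}

```text
t: 17.1
tool_pos: [0.4296, -0.0562, 0.0993]
tool_rot: [-0.129, 2.789, 0.024]
contact_force: [0.9, 0.1, -4.6]
opening: 0.0216
grip_force: 45.2
```

Emit:
{"method": "apply_moves", "body": {"rows": [0.0003,0,0.0008,0,0,0,0.0003,0,0.0008,0,0,0,0.0003,0,0.0008,0,0,0]}}

```text
t: 17.4
tool_pos: [0.4298, -0.0562, 0.099]
tool_rot: [-0.129, 2.788, 0.024]
contact_force: [-1.5, 0.4, -2.6]
opening: 0.0215
grip_force: 45.4
```

Starting to touch; a little further until the load goes to the mat.

Emit:
{"method": "apply_moves", "body": {"rows": [0.0003,0,0.0008,0,0,0,0.0006,0,0.0016,0,0,0,0.0006,0,0.0016,0,0,0,0.0006,0,0.0016,0,0,0]}}

```text
t: 17.8
tool_pos: [0.4302, -0.0563, 0.0989]
tool_rot: [-0.13, 2.788, 0.024]
contact_force: [-4.7, 1.5, 6.0]
opening: 0.021
grip_force: 46.6
```

```bash
python3 p.py | head -2
```

```text
17.8 [ 0.4301975  -0.05632905  0.09889363] [-4.6541136   1.46597057  5.95252135] 0.021007794477966905
plate 37600 [0.01419268 0.00075802 0.01180352] 0.003400764560309138 [[-0.0488 -0.0645  0.0066]
```

Emit:
{"method": "apply_moves", "body": {"rows": [0,0,0,0,0,0,0,0,0,0,0,0,0,0,0,0,0,0,0,0,0,0,0,0,0,0,0,0,0,0,0,0,-0.015,0,0,0,0,0,-0.04,0,0,0,0,0,-0.08,0,0,0,0,0,-0.13,0,0,0,0,0,-0.19,0,0,0,0,0,-0.25,0,0,0,0,0,-0.25,0,0,0,0,0,-0.25,0,0,0], "grip": 0.45}}

```text
t: 19.15
tool_pos: [0.3785, -0.0613, 0.2404]
tool_rot: [-0.129, 2.785, 0.021]
contact_force: [1.1, 0.3, -0.5]
opening: 0.0385
grip_force: 0.0
```

Run:
```python
from h import *
o=ctrl.get_obs(); print(o["t"],o["tool_pos"],o["contact_force"],o["opening"])
im,P=cloud("wrist");im2,_=cloud("scene"); cv2.imwrite("pics/g.png",cv2.resize(np.hstack([im,im2[:,60:400]]),(800,373)))
C=np.array([.4475,-.0545,0]); L=(P-C)@Ro.from_euler("z",np.radians(5.3)).as_matrix()
k=(abs(L[...,2]-.012)<.0045)&(abs(L[...,0])<.07)&(abs(L[...,1])<.08)&(im.min(-1)>110); Q=L[k]
print(len(Q),cv2.minAreaRect((Q[:,:2]*1000).astype(np.float32)),np.linalg.lstsq(np.c_[Q[:,:2],np.ones(len(Q))],Q[:,2],rcond=None)[0])
```

```text
19.15 [ 0.3784866  -0.06131068  0.24038316] [ 1.13973947  0.30549718 -0.46456037] 0.038450320446247
12483 ((0.5821418762207031, -0.5098800659179688), (100.18081665039062, 129.98741149902344), 0.09356282651424408) [0.00559637 0.000502   0.01149626]
```

View pics/g.png

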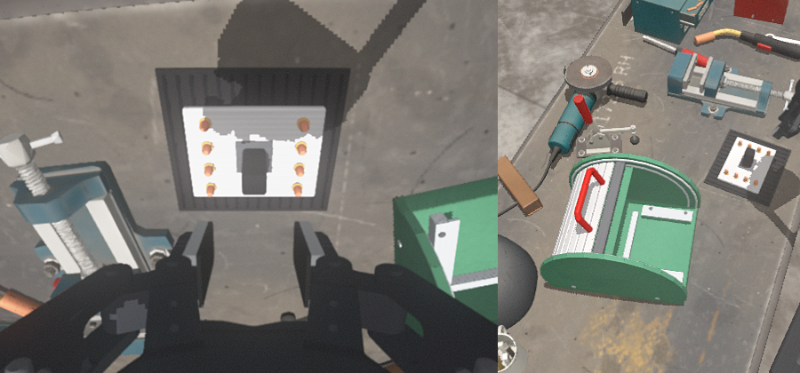

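The carrier lies flat and centred on the mat (wrist view ~(255,150)). The shutter is up and the gripper is clear of everything. Handing in.

```bash
python3 -c "
from station import ctrl
print(ctrl.finish_job())"
```

```text
the job is handed in; nothing more can be done
None
```

The shutter is fully open and stays up by itself, the tip carrier lies flat within about 1 mm of the middle of the mat, the gripper is clear of everything, and the job was handed in at about 19 s; the judge's verdict wasn't shown.

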